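# Hold the developed plate in the UV viewing cabinet

### The arm

A 7-joint arm with a two-finger parallel gripper is mounted at the origin on the work surface. World frame = base frame: x ahead of the robot, y to its left, z up, the work surface at z = 0. Lengths are in m, angles in rad, forces in N, time in s.
With the tool pointing down it reaches from about 0.425 to 0.925 m from the base axis. Payload 6.8 kg.
Tool frame: the origin (TCP) lies midway between the tips of the shut fingers; the grasp point (between the pads) lies 19 mm behind it; z points along the fingers, x is the direction in which the jaws open and shut, and the axes are right-handed (so a half turn about z gives the same grasp; the last joint's range is limited). The gripper opens to 85 mm and grips with 20 to 120 N. Pads are 22 mm wide; open, the fingers measure 114 mm over their backs; the gripper's body (76 mm by 85 mm) begins 54 mm behind the grasp point. The pads swing forward as they close: fully open they stand 13 mm farther back than shut.
Start: joints at [-1.42, 0.477, 0.022, 1.555, -0.011, 1.109, -0.083], TCP at [0.173, 0.653, 0.231] pointing down, gripper open.
Joint ranges: [-2.96, 2.96], [-0.34, 2.1], [-1.41, 1.46], [0.24, 2.44], [-1.37, 4.51], [0.17, 1.92], [-2.96, 2.96]. Speed limits (rad/s): [2.39, 2.39, 3.14, 3.14, 3.14, 3.14, 3.14].

### API

Orientations are given as a rotation vector (axis times angle).
In Python, from bench import r gives the robot as it stands. The module is installed in compiled form; this text tells all that it offers.
- The arm moves only by the shell command python3 -m pendant 'ROWS' [OPENING] [FORCE]. ROWS is text: rows parted by semicolons, each of 4 numbers parted by spaces: the shift along the tool's x, y, z in cm, then the turn about the tool's z in degrees. A call has 1 to 8 rows; each row shifts and turns the pose as measured when the row begins, along the tool's axes as they then stand; what a row does not reach is not made up. A row lasts 1/12 s, in which the tool goes at most 41.7 mm and 7.16 degrees, less where a joint would pass 70% of its speed; a pose out of reach is approached as far as the arm can. A call with a gripper value outside its range is refused whole. OPENING is the closure in counts, from 0 (fully open) to 255 (shut), set as the call begins (- or left out, the last holds). The fingers move at their own pace and stop on an object; FORCE is the grip in N (left out, the last holds). Time passes only in rows, so rows that do not move let the fingers close. It gives the time, the measured TCP pose, the force and the opening at its end, in the units of the state.
- r.get_obs(): the state, without advancing time (a new reading comes with each control period).
- r.grab_frame(name): name is "scene" or "top" or "wrist"; returns a dict with "color" (420x560x3 uint8, red, green, blue), "fx", "fy", "cx", "cy" (pixels), "dist_coeffs" ([k1, k2, p1, p2, k3] as OpenCV has them; the pictures are not rectified), "R" (3x3) and "t" (3): a world point X has camera coordinates R X + t; the wrist camera has in their place "hand_eye" (4x4, takes a point from camera to tool coordinates, whose origin is the TCP and whose axes are the tool frame's). Camera axes: x right, y down, z forward; pixel columns grow to the right and rows downward; lengths in m; the calibration is good to about 2 mm. A picture is of the moment at which its call begins: read the wrist's pose just before it. There is no depth.
- r.hand_in(): hands the job in, once; it reports no verdict.
The state is a dict: "clock": time; "joints": joint angles; "qvel": joint speeds; "tau": joint torques, N m; "tcp_pos": TCP position; "orientation": TCP orientation; "contact_force": force on the tool from outside, world axes, zero at the start; "moment": the same for the moment, N m; "grip_width": finger opening in m.
Only numpy, scipy, OpenCV 4.12 (cv2) and the standard library are available. Lean on these libraries where they do the work, as an engineer would, in place of code of your own. Each camera call takes 0.05 s, during which the arm holds its last target.

### The job

One carrier on the drying stand has a white chromatography plate in its frame; the other two frames are empty. Lift the one with the plate up and off its hook by its grip, lower it upright through the slot in the roof of the UV viewing cabinet without forcing it, and finish while still holding it there, with the middle of the plate level with the middle of the viewing window. Do not let go or set it down, leave the empty carriers on their hooks and do not disturb the glassware and the other things around.

Things in the scene. Friction and masses are not known exactly. Their poses are not given: they have to be found in the camera images.
- carrier: carrier with the plate, 60 to 105 g: flat upright aluminium frame 6 thick (its x), 58 wide (y), 86 high (z), holding a white plate 50 wide, 75 high, 2 thick; above the frame an eye, then a plastic grip, all on its middle line; 162 high in all. Origin: middle of the frame's lower edge, z up. Hangs on any one of three hooks, its x along the hook, either face forward alike
- grip (a point): point inside the carrier's grip, 150 above the carrier's origin; axes as the carrier. The grip is grey plastic, 12 thick (x), 30 wide (y), from 118 to 162 above the origin. Pinched here from above across its 12 mm, the fingertips stay clear of the hook's tip, which reaches 120 above the carrier's origin while it hangs
- eye (a point): top inside of the carrier's eye, where it rests on the hook, 112 above the carrier's origin. The eye is a window 24 wide (y) and 26 high, from 86 to 112, closed above by a bar 6 thick
- plate_mid (a point): middle of the plate, 42.5 above the carrier's origin; axes as the carrier
- empty_a: empty carrier, the same frame without a plate, about 58 g; hangs on another hook; leave it there
- empty_b: second empty carrier, as empty_a; leave it there
- stand: fixed drying stand: steel drip tray 125 by 300 with a rim 13 high (x from -83 to 43, y -150 to 150), two posts and a steel rail along y (10 thick, axis 127 above the surface, at x = 12) with three J-hooks at y = -85, 0 and 85. Origin at table height. Carriers hang at x = -35, their origin 18 above the surface. Nothing here is over 140 high but the carriers
- hook1 (a point): place where the eye rests on the middle hook, 130 above the surface; axes as the stand. Hooks: 6 mm round bars along the stand's -x (towards the robot); the end, 15 to 27 from here, turns up, its tip 8 above the bar's upper side. To take a carrier off: lift 9 to 19 (the eye leaves 20), draw it 40 or more along the stand's -x, then raise it
- cabinet: fixed UV viewing cabinet: grey box 200 (x) by 260 (y), roof 144 high, clear window 94 wide, 84 high in its +x side, middle 82 above the surface. Black flared lip round the slot, 30 by 84 outside. White lamp module on the roof, 160 high, y from 70 to 125. Origin: middle of its underside, table height. Inside floor at 12; nothing inside carries the carrier, so it must be held
- slot (a point): middle of the slot's mouth, 150 above the surface at the top of the flared lip, above the cabinet's origin; axes as the cabinet. The slot is 10 wide along x and 62 long along y (2 mm of play on every side of the frame) and runs straight down from 144 to 130; above it the lip flares to about 20 by 73
- view (a point): where the middle of the plate belongs: straight below the slot's middle, 82 above the surface, level with the middle of the window; axes as the cabinet. The plate then lies parallel to the window; either face may be towards it
- beaker_a: small glass beaker, 42 across, 60 high, in front of the stand; origin at its underside
- beaker_b: larger glass beaker, 64 across, 90 high, in front of the cabinet; origin at its underside
- jar_a: amber jar with a brass-coloured lid, 54 across, 78 high, in front of the stand; origin at its underside
- jar_b: clear jar with a brass-coloured lid, 48 across, 66 high, in front of the cabinet; origin at its underside
- platebox: cardboard box, 66 by 90 by 45 high, beyond the stand and the cabinet; origin at its underside
Things that resemble listed ones, but are neither listed nor needed, are in the scene too. What is shaped like the carrier but purple or red is not meant.

How it is judged:
On the way:
1. the carrier with the plate is held by the gripper, off its hook and clear of the stand (contact force between the fingers and carrier above 1 N and contact force between carrier and stand below 0.02 N and distance of carrier from where it was at the start of the episode above 0.06 m and height (world z) of carrier above 0.05 m), for 0.2 s.
At the end, for the whole second after the job is handed in: the plate hangs in the cabinet from the gripper alone: its middle within 12 mm of the window's middle in height and 8 mm of the slot's middle line, upright within 7 degrees, parallel to the slot, still, pressed on the cabinet with less than 10 N; the empty carriers are on their hooks (z of plate_mid in the frame of view between -0.012 and 0.012 m and horizontal distance between plate_mid and view below 0.008 m and angle between carrier's own z axis and vertical below 0.12 rad and angle between the x axis of carrier and the x axis of cabinet, either way round below 0.2 rad and contact force between the fingers and carrier above 1 N and contact force between carrier and cabinet below 10 N and linear speed of carrier below 0.02 m/s and distance of each of empty_a, empty_b from where it was at the start of the episode below 0.02 m); the arm keeps its last pose, push and grip.
It fails at once if the carrier is forced against the cabinet (over 30 N) (contact force between carrier and cabinet above 30 N).
It fails at once if an empty carrier is taken or knocked off its hook (distance of any of empty_a, empty_b from where it was at the start of the episode above 0.04 m).
It fails at once if glassware, box or bottle is shifted by more than 25 mm or tipped (distance of any of beaker_a, beaker_b, jar_a, jar_b, platebox from where it was at the start of the episode above 0.025 m or angle between any of beaker_a, beaker_b, jar_a, jar_b, platebox's own z axis and vertical above 0.35 rad).
It also fails if it takes over 53 s, if anything falls off the work surface, if the arm or the gripper's body presses on something with over 40 N, if the wrist force passes 120 N, or if a joint passes its speed limit or range.

## Working session

There is one attempt and no reset: what is moved stays moved. The work goes in short steps, Python scripts to look and compute and a shell command to move; the robot and the scene stay as the last step left them, time stands still between calls to the robot, and variables do not carry over. Pictures are saved under pics/ and viewed, and the job is handed in when it is done.

```bash
mkdir -p pics; ls
cat > h.py <<'E'
import numpy as np, cv2
from scipy.spatial.transform import Rotation as Rn
from bench import r
def cam(f,o=None):
    K=np.array([[f['fx'],0,f['cx']],[0,f['fy'],f['cy']],[0,0,1.]])
    d=np.array(f['dist_coeffs'],float)
    if 'R' in f: R=np.array(f['R']);t=np.array(f['t'])
    else:
        H=np.array(f['hand_eye']);T=np.eye(4);T[:3,:3]=Rn.from_rotvec(o['orientation']).as_matrix();T[:3,3]=o['tcp_pos']
        C=np.linalg.inv(T@H);R=C[:3,:3];t=C[:3,3]
    return K,d,R,t
def grab(n,save=None):
    o=r.get_obs();f=r.grab_frame(n)
    if save: cv2.imwrite('pics/'+save,f['color'][:,:,::-1])
    return f['color'],cam(f,o)
def plane(c,uv,z):
    K,d,R,t=c
    p=cv2.undistortPoints(np.array(uv,float).reshape(-1,1,2),K,d).reshape(-1,2)
    D=np.c_[p,np.ones(len(p))]@R; C=-R.T@t
    return C+D*((z-C[2])/D[:,2])[:,None]
def proj(c,X):
    K,d,R,t=c
    return cv2.projectPoints(np.array(X,float).reshape(-1,3),cv2.Rodrigues(R)[0],t,K,d)[0].reshape(-1,2)
def tri(cs,uvs):
    A=[];b=[]
    for c,uv in zip(cs,uvs):
        K,d,R,t=c
        p=cv2.undistortPoints(np.array(uv,float).reshape(1,1,2),K,d).ravel()
        D=R.T@np.r_[p,1];D/=np.linalg.norm(D);C=-R.T@t
        P=np.eye(3)-np.outer(D,D);A.append(P);b.append(P@C)
    X=np.linalg.lstsq(np.vstack(A),np.hstack(b),rcond=None)
    return X[0],X[1]
E
python3 - <<'E'
from h import *
print(r.get_obs())
for n in ['scene','top','wrist']:
    c,k=grab(n,n+'0.png'); print(n,-k[2].T@k[3],k[2][2])
E
```

```text
pics
{'clock': 0.0, 'joints': array([-1.42010253,  0.47779162,  0.02234387,  1.55646218, -0.01151306,
        1.10932718, -0.08308443]), 'qvel': array([-1.57890825e-04,  2.42848698e-04,  1.46203793e-03,  7.50191166e-04,
       -9.39725576e-04,  7.77609928e-05, -1.69831103e-03]), 'tau': array([ 3.40745892e-04, -5.96439064e+01,  1.60770714e+00, -2.81213075e+01,
        1.23617897e-02,  9.09469934e-03,  3.80202067e-06]), 'tcp_pos': array([0.17260154, 0.65193118, 0.23032697]), 'orientation': array([ 2.48851132e+00,  1.91550500e+00, -2.18573932e-03]), 'contact_force': array([-0.26205244, -0.18866336, -1.07521152]), 'moment': array([ 0.00661322, -0.05419415, -0.02733448]), 'grip_width': 0.08552036343345384}
scene [ 1.10502721 -0.63469624  1.01246093] [-0.45445064  0.50556773 -0.73340022]
top [ 0.42215138 -0.0328271   1.22640316] [ 0.11205025 -0.0070703  -0.99367739]
wrist [0.09258355 0.67333899 0.37307143] [ 0.31469378 -0.08542329 -0.94534157]
```

View pics/scene0.png

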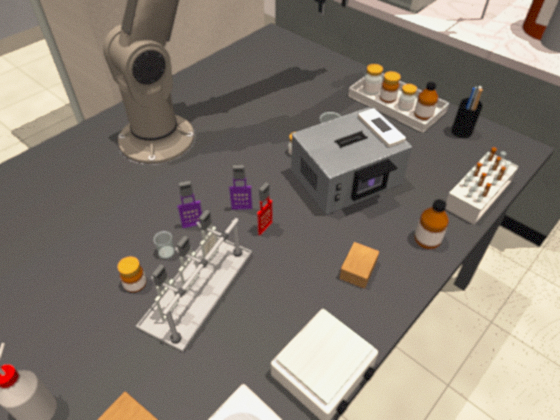

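View pics/top0.png

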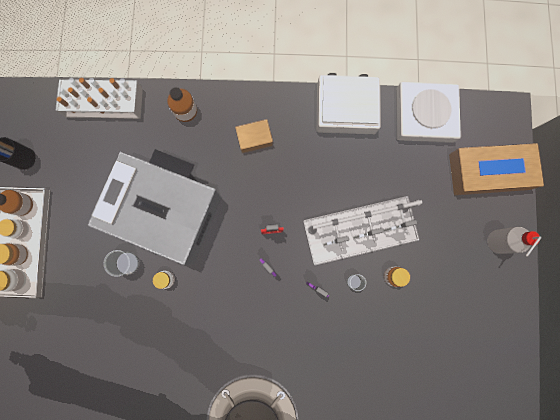

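View pics/wrist0.png

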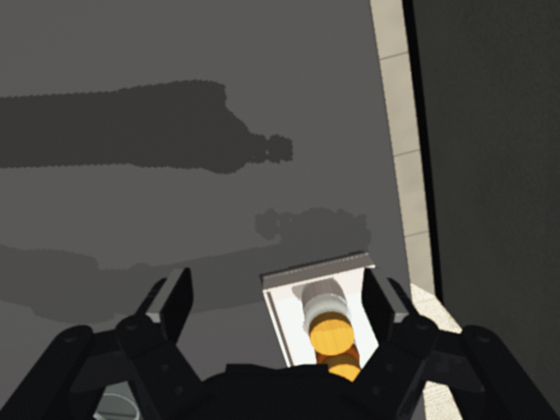

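The scene picture shows the stand at about (195,285) and the cabinet at about (350,155). In the top picture they are at (362,230) and (152,207). I'll zoom in on both.

Run:
```python
import cv2
t=cv2.imread('pics/top0.png');s=cv2.imread('pics/scene0.png')
cv2.imwrite('pics/ts.png',cv2.resize(t[180:280,290:440],None,fx=5,fy=5,interpolation=cv2.INTER_CUBIC))
cv2.imwrite('pics/ss.png',cv2.resize(s[195:355,125:275],None,fx=3.75,fy=3.75,interpolation=cv2.INTER_CUBIC))
cv2.imwrite('pics/tc.png',cv2.resize(t[140:280,80:230],None,fx=4,fy=4,interpolation=cv2.INTER_CUBIC))
```

```text
(no output)
```

View pics/ts.png

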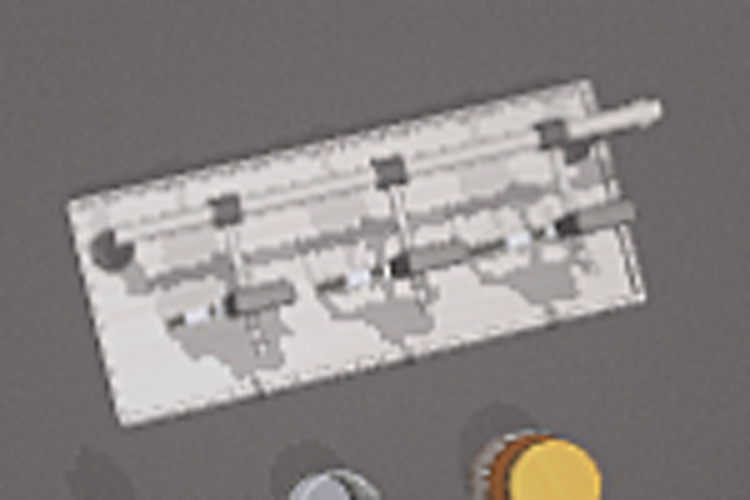

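View pics/ss.png

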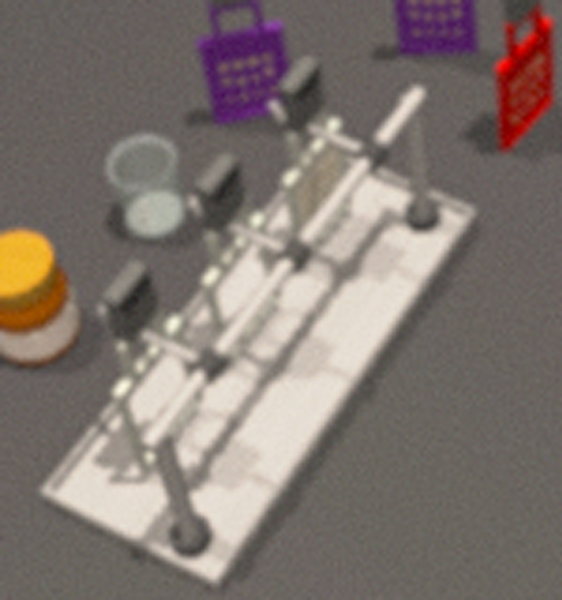

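View pics/tc.png

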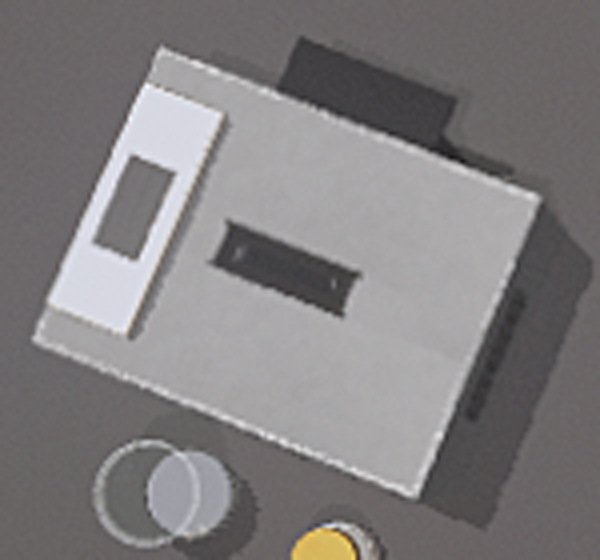

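```bash
cat >> h.py <<'E'
def sub(img,pts):
    g=cv2.cvtColor(img,cv2.COLOR_RGB2GRAY)
    return cv2.cornerSubPix(g,np.array(pts,np.float32).reshape(-1,1,2),(3,3),(-1,-1),(3,40,.01)).reshape(-1,2)
def fit(loc,w):
    loc=np.array(loc,float);w=w[:,:2];a=loc.mean(0);b=w.mean(0)
    l=(loc-a)@[1,1j];m=(w-b)@[1,1j];s=(m*l.conj()).sum();th=np.angle(s);sc=abs(s)/(abs(l)**2).sum()
    R=np.array([[np.cos(th),-np.sin(th)],[np.sin(th),np.cos(th)]]);o=b-R@a
    return o,th,sc,R
E
python3 - <<'E'
from h import *
for n in ['top']:
    c,k=grab(n)
    tr=np.array([[68,200],[590,80],[645,300],[122,425]])/5+[290,180]
    ro=np.array([[165,48],[540,198],[415,495],[35,342]])/4+[80,140]
    tr=sub(c,tr-.4);ro=sub(c,ro-.4);print(tr,ro)
    o,th,sc,R=fit([[43,150],[43,-150],[-83,-150],[-83,150]],plane(k,tr,.013)*1000);print('stand',o,np.degrees(th),sc)
    for y in(85,0,-85):print(y,o+R@[-35,y], proj(k,np.r_[o+R@[-35,y],180]/1000))
    o,th,sc,R=fit([[100,130],[100,-130],[-100,-130],[-100,130]],plane(k,ro,.144)*1000);print('cab',o,np.degrees(th),sc)
    sl=np.array([[230,220],[362,272],[345,317],[210,265]])/4+[80,140]-.4
    print('slot lip',plane(k,sl,.15).mean(0), proj(k,np.r_[o,150]/1000))
    g=np.array([[265,298],[437,255],[600,217]])/5+[290,180]-.4
    print(plane(k,g,.18))
E
```

```text
[[303.22934 220.10344]
 [407.1687  195.51588]
 [418.8984  239.53741]
 [314.04187 264.49664]] [[119.69584 151.04268]
 [214.92607 188.91339]
 [183.36029 264.33347]
 [ 87.45445 224.62877]]
stand [ 538.42479612 -278.6654292 ] 14.739342532709458 0.9984875301384399
85 [ 482.95065574 -205.36727269] [[342.87507783 238.8449677 ]]
0 [ 504.57653131 -287.5702015 ] [[377.31010301 230.64659102]]
-85 [ 526.20240689 -369.77313031] [[411.26778646 222.52052844]]
cab [551.0274698 263.072695 ] -20.19532613989369 0.9991740794321322
slot lip [0.55043396 0.26057507 0.15      ] [[150.23086475 206.43029582]]
[[ 0.48209299 -0.20472199  0.18      ]
 [ 0.50466813 -0.28682455  0.18      ]
 [ 0.52494144 -0.36570396  0.18      ]]
```

```bash
cat > go.py <<'E'
from h import *
import sys
# go.py x y z yaw(tool x, deg): rest in tool axes; tilt reported
def rest(x,y,z,yaw,n=8,cap=4.0,rc=7.0):
    o=r.get_obs();R=Rn.from_rotvec(o['orientation']).as_matrix();p=np.array(o['tcp_pos'])
    cy=np.degrees(np.arctan2(R[1,0],R[0,0]))
    print('clock %.2f'%o['clock'],'pos',p.round(4),'yaw %.2f tilt %.2f'%(cy,np.degrees(np.arccos(-R[2,2]))),'w %.4f'%o['grip_width'],'F',np.round(o['contact_force'],1))
    T=np.array([x,y,z]);rows=[]
    print('left(cm) tool',np.round(R.T@(T-p)*100,2),'turn',round(-((yaw-cy+180)%360-180),2))
    for i in range(n):
        d=R.T@(T-p)*100;L=np.linalg.norm(d)
        if L>cap:d*=cap/L
        t=np.clip(-((yaw-cy+180)%360-180),-rc,rc)
        rows.append('%.1f %.1f %.1f %.1f'%(*d,t))
        p=p+R@d/100;R=R@Rn.from_euler('z',t,degrees=True).as_matrix();cy-=t
        if L<=cap and abs(t)<rc:break
    print('; '.join(rows))
if __name__=='__main__':
    a=list(map(float,sys.argv[1:]));rest(*a[:4],*([int(a[4])] if len(a)>4 else []))
E
python3 go.py .52 .42 .30 14.7
```

```text
clock 0.20 pos [0.1727 0.6522 0.2307] yaw 75.17 tilt 0.07 w 0.0854 F [0.5 0.8 0.3]
left(cm) tool [-13.56  39.52  -6.91] turn 60.47
-1.3 3.7 -0.7 7.0; -0.8 3.9 -0.7 7.0; -0.3 3.9 -0.7 7.0; 0.1 3.9 -0.7 7.0; 0.6 3.9 -0.7 7.0; 1.1 3.8 -0.7 7.0; 1.5 3.6 -0.7 7.0; 2.0 3.4 -0.7 7.0
```

```bash
python3 -m pendant '-1.3 3.7 -0.7 7; -0.8 3.9 -0.7 7; -0.3 3.9 -0.7 7; 0.1 3.9 -0.7 7; 0.6 3.9 -0.7 7; 1.1 3.8 -0.7 7; 1.5 3.6 -0.7 7; 2 3.4 -0.7 7' ; python3 go.py .58 .1 .26 14.7
```

```text
clock: 0.87
tcp_pos: [0.4285, 0.4752, 0.283]
orientation: [3.099, 0.51, -0.017]
contact_force: [0.6, 1.3, -0.4]
grip_width: 0.0855
clock 0.87 pos [0.4285 0.4752 0.283 ] yaw 18.68 tilt 0.63 w 0.0855 F [ 0.6  1.3 -0.4]
left(cm) tool [ 2.36 40.4   2.25] turn 3.98
0.2 4.0 0.2 4.0; 0.5 4.0 0.2 -0.0; 0.5 4.0 0.2 -0.0; 0.5 4.0 0.2 -0.0; 0.5 4.0 0.2 -0.0; 0.5 4.0 0.2 -0.0; 0.5 4.0 0.2 -0.0; 0.5 4.0 0.2 -0.0
```

```bash
python3 -m pendant '0.2 4 0.2 4; 0.5 4 0.2 0; 0.5 4 0.2 0; 0.5 4 0.2 0; 0.5 4 0.2 0; 0.5 4 0.2 0; 0.5 4 0.2 0; 0.5 4 0.2 0' ; python3 go.py .483 -.205 .25 14.7; python3 -c "
from h import *
c,k=grab('wrist','w1.png')"
```

```text
clock: 1.53
tcp_pos: [0.5516, 0.1662, 0.2678]
orientation: [-3.116, -0.383, 0.007]
contact_force: [1.6, 0.3, -0.4]
grip_width: 0.0857
clock 1.53 pos [0.5516 0.1662 0.2678] yaw 14.01 tilt 0.28 w 0.0857 F [ 1.6  0.3 -0.4]
left(cm) tool [-15.64  34.36   1.77] turn -0.69
-1.7 3.6 0.2 -0.7; -1.7 3.6 0.2 -0.0; -1.7 3.6 0.2 -0.0; -1.7 3.6 0.2 -0.0; -1.7 3.6 0.2 -0.0; -1.7 3.6 0.2 -0.0; -1.7 3.6 0.2 -0.0; -1.7 3.6 0.2 -0.0
```

View pics/w1.png

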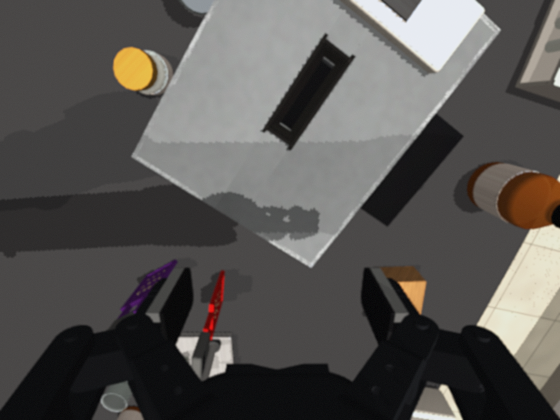

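The wrist view shows the slot lip centred near (308,93), with outer corners near (326,36), (354,58), (291,149) and (262,130). I'll measure it from these.

```bash
cat > slotm.py <<'E'
from h import *
import sys
# slot from current wrist view: dark blob of the lip nearest the expected place
c,k=grab('wrist',sys.argv[1])
u=proj(k,[[.5505,.262,.15]])[0]
g=cv2.cvtColor(c,cv2.COLOR_RGB2GRAY);m=(g<60).astype(np.uint8)
cs,_=cv2.findContours(m,cv2.RETR_EXTERNAL,cv2.CHAIN_APPROX_NONE)
cs=[x for x in cs if cv2.contourArea(x)>300]
x=min(cs,key=lambda x:abs(cv2.pointPolygonTest(x,(float(u[0]),float(u[1])),True)) if cv2.pointPolygonTest(x,(float(u[0]),float(u[1])),False)<0 else -1)
# rectify on plane z=.15, then min-area rectangle there
X=plane(k,x.reshape(-1,2),.15)*1000
q=cv2.minAreaRect(X[:,:2].astype(np.float32));print('expected px',u,'area',cv2.contourArea(x),'lip rect mm',q)
print(cv2.boxPoints(q))
E
python3 slotm.py w1b.png
```

```text
expected px [301.72137859  77.13620802] area 3835.5 lip rect mm ((553.4475708007812, 261.89691162109375), (88.37844848632812, 28.78196907043457), 69.90713500976562)
[[524.7516  225.34108]
 [551.78174 215.45326]
 [582.14355 298.45276]
 [555.1134  308.34058]]
```

```bash
python3 -m pendant '-1.7 3.6 0.2 -0.7; -1.7 3.6 0.2 0; -1.7 3.6 0.2 0; -1.7 3.6 0.2 0; -1.7 3.6 0.2 0' ; python3 go.py .483 -.205 .25 14.7; python3 -c "
from h import *
c,k=grab('wrist','w2.png');print(proj(k,[[.483,-.205,.18],[.5046,-.2876,.18]]))"
```

```text
clock: 2.05
tcp_pos: [0.5158, -0.0268, 0.2575]
orientation: [-3.115, -0.403, 0.003]
contact_force: [0.6, -0.9, 0.6]
grip_width: 0.0853
clock 2.05 pos [ 0.5158 -0.0268  0.2575] yaw 14.74 tilt 0.13 w 0.0853 F [ 0.6 -0.9  0.6]
left(cm) tool [-7.7  16.4   0.75] turn 0.04
-1.7 3.6 0.2 0.0; -1.7 3.6 0.2 -0.0; -1.7 3.6 0.2 -0.0; -1.7 3.6 0.2 -0.0; -0.9 1.9 0.1 -0.0
[[197.36860711 373.70460353]
 [205.05046286 431.94440838]]
```

View pics/w2.png

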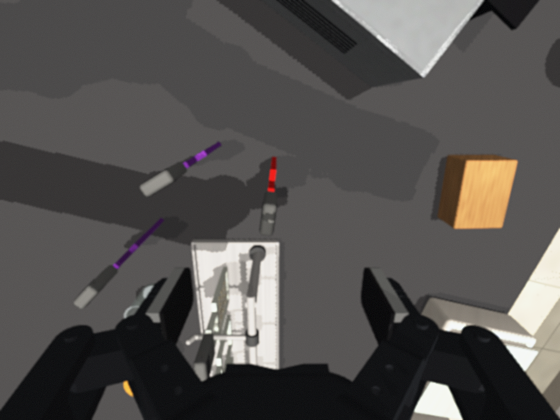

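```bash
python3 -m pendant '-2 3.2 0 0; -2 3.2 0 0; -2 2 0 0; -1 0 0 0; 0 0 0 0' ; python3 go.py .483 -.205 .25 14.7; python3 -c "
from h import *
c,k=grab('wrist','w3.png');print(proj(k,[[.483,-.205,.18],[.5046,-.2876,.18]]))"
```

```text
clock: 2.52
tcp_pos: [0.4648, -0.1348, 0.2579]
orientation: [3.117, 0.372, -0.005]
contact_force: [-0.4, 0.2, 0.5]
grip_width: 0.0852
clock 2.52 pos [ 0.4648 -0.1348  0.2579] yaw 13.61 tilt 0.25 w 0.0852 F [-0.4  0.2  0.5]
left(cm) tool [0.12 7.25 0.81] turn -1.09
0.1 4.0 0.4 -1.1; -0.0 3.3 0.4 -0.0
[[277.26263603 294.73487556]
 [278.88445437 368.61304137]]
```

View pics/w3.png

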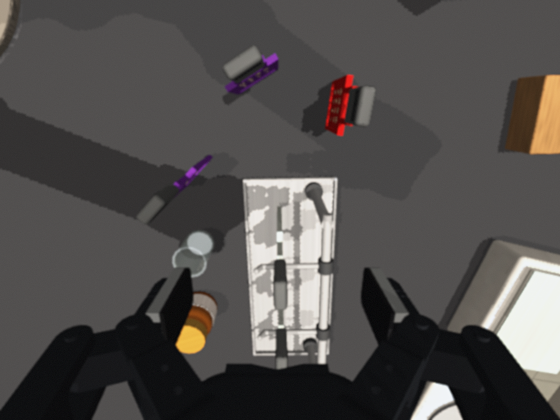

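```bash
python3 -c "
import cv2
t=cv2.imread('pics/w3.png')
cv2.imwrite('pics/w3z.png',cv2.resize(t[170:370,210:360],None,fx=4,fy=3,interpolation=cv2.INTER_CUBIC))"
```

```text
(no output)
```

View pics/w3z.png

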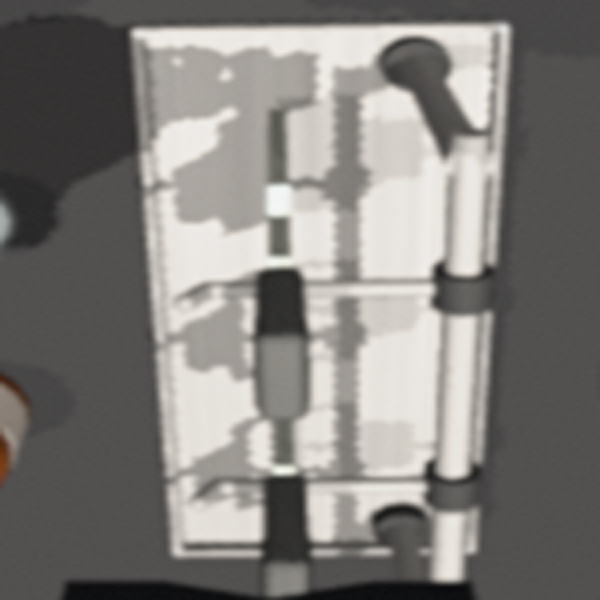

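Run:
```python
from h import *
o=r.get_obs();c,k=grab('wrist')
print(plane(k,[[280.3,295],[281,369.5],[281,280],[281,308]],.18))
c,k=grab('scene','s1.png')
th=np.radians(14.7);X=np.array([np.cos(th),np.sin(th)]);Y=np.array([-X[1],X[0]])
st=np.array([.5384,-.2787])
for y in(.085,0,-.085):
    ctr=st-.035*X+y*Y
    P=np.array([np.r_[ctr+a*Y,.018+b] for a in np.linspace(-.02,.02,9) for b in np.linspace(.015,.07,9)])
    uv=proj(k,P).round().astype(int);v=c[uv[:,1],uv[:,0]].astype(int)
    print(y,v.mean(0),v.std(0),np.median(v,0),uv.min(0),uv.max(0))
```

```text
[[ 0.48671994 -0.20438334  0.18      ]
 [ 0.5080733  -0.28807829  0.18      ]
 [ 0.48366739 -0.18951117  0.18      ]
 [ 0.49059972 -0.21752152  0.18      ]]
0.085 [162.58024691 151.34567901 135.20987654] [30.02668122 30.03132541 32.01146247] [150. 138. 120.] [203 233] [215 258]
0 [214.97530864 205.16049383 193.83950617] [20.60383238 21.06454325 20.48152241] [224. 214. 202.] [182 258] [195 284]
-0.085 [214.20987654 204.51851852 192.59259259] [22.85472966 22.96111104 22.54804351] [226. 214. 202.] [159 286] [174 313]
```

```bash
python3 -m pendant '0.3 3.7 0 -1.1; 0.2 3.3 0 0; 0 0.5 0 0; 0 0 0 0' ; python3 go.py .485 -.205 .149 14.7; python3 -c "
from h import *
c,k=grab('wrist','w4.png');print(proj(k,[[.485,-.205,.18]]))"
```

```text
clock: 3.0
tcp_pos: [0.4977, -0.1966, 0.2576]
orientation: [3.109, 0.439, -0.001]
contact_force: [-0.6, 0.1, -0.2]
grip_width: 0.0854
clock 3.00 pos [ 0.4977 -0.1966  0.2576] yaw 16.07 tilt 0.09 w 0.0854 F [-0.6  0.1 -0.2]
left(cm) tool [-1.44  0.44 10.86] turn 1.37
-0.5 0.2 4.0 1.4; -0.5 0.2 4.0 -0.0; -0.4 0.1 2.9 -0.0
[[257.18641083 222.34450117]]
```

View pics/w4.png

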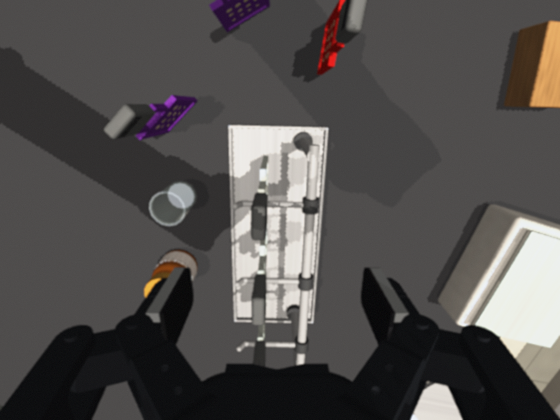

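```bash
python3 -m pendant '-0.7 0.2 1.5 1.3; -0.6 0.2 2 0; 0 0 1.5 0; 0 0 0 0; 0 0 0 0' ; python3 go.py .486 -.205 .149 14.7; python3 -c "
from h import *
c,k=grab('wrist','w5.png');print(proj(k,[[.485,-.205,.18]]))"
```

```text
clock: 3.47
tcp_pos: [0.4891, -0.1938, 0.2058]
orientation: [-3.111, -0.422, -0.0]
contact_force: [-0.2, -0.5, -0.3]
grip_width: 0.0852
clock 3.47 pos [ 0.4891 -0.1938  0.2058] yaw 15.44 tilt 0.11 w 0.0852 F [-0.2 -0.5 -0.3]
left(cm) tool [-0.6   1.01  5.68] turn 0.74
-0.4 0.7 3.9 0.7; -0.2 0.3 1.8 -0.0
[[264.21906574 260.44354294]]
```

View pics/w5.png

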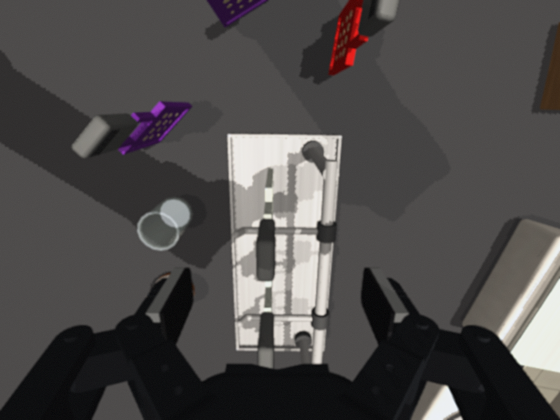

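```bash
python3 -m pendant '-0.6 1.1 0 0.7; 0 0 0 0; 0 0 0 0' ; python3 go.py .486 -.206 .149 14.7
```

```text
clock: 3.77
tcp_pos: [0.488, -0.2051, 0.208]
orientation: [-3.113, -0.407, -0.005]
contact_force: [0.3, 1.2, -0.0]
grip_width: 0.0856
clock 3.77 pos [ 0.488  -0.2051  0.208 ] yaw 14.91 tilt 0.22 w 0.0856 F [ 0.3  1.2 -0. ]
left(cm) tool [-0.23  0.04  5.9 ] turn 0.21
-0.2 0.0 4.0 0.2; -0.1 0.0 1.9 -0.0
```

```bash
python3 -m pendant '-0.2 0 1.5 0.2; 0 0 1.5 0; 0 0 1.5 0; 0 0 1 0; 0 0 0 0; 0 0 0 0' ; python3 go.py .486 -.206 .149 14.7; python3 -c "
from h import *
c,k=grab('wrist','w6.png');print(proj(k,[[.486,-.206,.18]]))"
```

```text
clock: 4.27
tcp_pos: [0.4897, -0.2079, 0.1555]
orientation: [3.115, 0.398, 0.019]
contact_force: [-0.0, -0.4, 0.8]
grip_width: 0.0856
clock 4.27 pos [ 0.4897 -0.2079  0.1555] yaw 14.57 tilt 0.71 w 0.0856 F [-0.  -0.4  0.8]
left(cm) tool [-0.32 -0.28  0.64] turn -0.13
-0.3 -0.3 0.6 -0.1
[[268.4040165  290.04162027]]
```

View pics/w6.png

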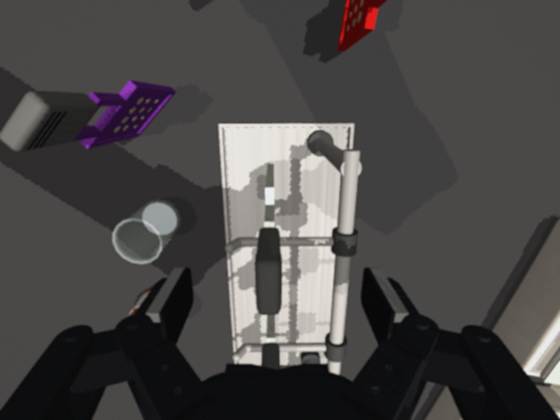

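```bash
python3 -m pendant '-0.4 -0.2 0.6 -0.1; 0 0 0 0; 0 0 0 0' ; python3 go.py .486 -.206 .149 14.7
```

```text
clock: 4.57
tcp_pos: [0.4862, -0.2073, 0.1509]
orientation: [3.114, 0.401, 0.025]
contact_force: [0.5, -0.1, 0.3]
grip_width: 0.0855
clock 4.57 pos [ 0.4862 -0.2073  0.1509] yaw 14.68 tilt 0.90 w 0.0855 F [ 0.5 -0.1  0.3]
left(cm) tool [ 0.01 -0.13  0.19] turn -0.02
0.0 -0.1 0.2 -0.0
```

```bash
python3 -m pendant '0 -0.1 0.1 0; 0 0 0 0; 0 0 0 0; 0 0 0 0; 0 0 0 0; 0 0 0 0; 0 0 0 0; 0 0 0 0' 255 50; python3 go.py .486 -.206 .149 14.7;python3 -c "
from h import *
c,k=grab('wrist','w7.png')"
```

```text
clock: 5.23
tcp_pos: [0.4867, -0.2063, 0.151]
orientation: [3.114, 0.401, 0.028]
contact_force: [-0.7, -0.4, 0.4]
grip_width: 0.0114
clock 5.23 pos [ 0.4867 -0.2063  0.151 ] yaw 14.69 tilt 1.02 w 0.0114 F [-0.7 -0.4  0.4]
left(cm) tool [-0.06 -0.05  0.2 ] turn -0.01
-0.1 -0.0 0.2 -0.0
```

View pics/w7.png

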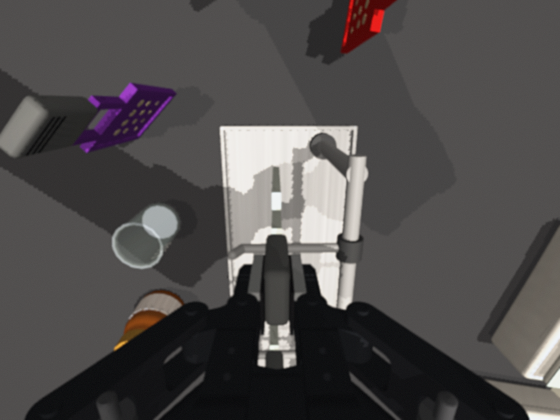

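The wrist view shows the fingers closed on the grip at (277,280), with the frame edge at (276,190). Next I lift it 14 mm.

```bash
python3 -m pendant '0 0 -0.5 0; 0 0 -0.5 0; 0 0 -0.4 0; 0 0 0 0; 0 0 0 0; 0 0 0 0'; python3 go.py .443 -.217 .165 14.7
```

```text
clock: 5.78
tcp_pos: [0.4862, -0.2063, 0.1666]
orientation: [3.114, 0.401, 0.028]
contact_force: [0.5, 0.2, -0.6]
grip_width: 0.0111
clock 5.78 pos [ 0.4862 -0.2063  0.1666] yaw 14.69 tilt 1.01 w 0.0111 F [ 0.5  0.2 -0.6]
left(cm) tool [-4.45 -0.06  0.08] turn -0.01
-4.0 -0.1 0.1 -0.0; -0.5 -0.0 0.0 -0.0
```

Run:
```python
from h import *
c,k=grab('top')
th=np.radians(14.74);X=np.array([np.cos(th),np.sin(th)]);Y=np.array([-X[1],X[0]])
for n,u,z in(('beaker',(356.5,282.5),.03),('jar',(401,277),.078)):
    p=plane(k,[u],z)[0,:2];d=p-[.5384,-.2787];print(n,p,'stand frame',d@X,d@Y)
```

```text
beaker [ 0.37535302 -0.26826529] stand frame -0.1550262228625638 0.051575865596915
jar [ 0.39379291 -0.37495985] stand frame -0.1643398235752129 -0.05629913018342954
```

```bash
python3 -m pendant '-1 0 0.05 0; -1 0 0 0; -1 0 0 0; -0.8 0 0 0; -0.4 0 0 0; 0 0 0 0; 0 0 0 0'; python3 go.py .443 -.217 .165 14.7
```

```text
clock: 6.42
tcp_pos: [0.4387, -0.2183, 0.1644]
orientation: [3.115, 0.398, 0.024]
contact_force: [0.1, 0.5, -0.5]
grip_width: 0.0113
clock 6.42 pos [ 0.4387 -0.2183  0.1644] yaw 14.57 tilt 0.89 w 0.0113 F [ 0.1  0.5 -0.5]
left(cm) tool [ 0.45 -0.02 -0.06] turn -0.13
0.4 -0.0 -0.1 -0.1
```

```bash
python3 -m pendant '0 0 -1 0; 0 0 -2.5 0; 0 0 -3 0; 0 0 -3 0; 0 0 -3 0; 0 0 -3 0; 0 0 -1 0; 0 0 0 0'; python3 go.py .5 -0.05 .335 0; python3 -c "
from h import *
c,k=grab('wrist','w8.png')
c,k=grab('scene','s8.png')"
```

```text
clock: 7.08
tcp_pos: [0.4369, -0.2188, 0.3415]
orientation: [3.113, 0.396, 0.023]
contact_force: [0.2, -0.5, 0.0]
grip_width: 0.0114
clock 7.08 pos [ 0.4369 -0.2188  0.3415] yaw 14.50 tilt 0.87 w 0.0114 F [ 0.2 -0.5  0. ]
left(cm) tool [ 10.33 -14.77   0.73] turn 14.5
2.3 -3.3 0.2 7.0; 1.9 -3.5 0.2 7.0; 1.4 -3.7 0.2 0.5; 1.4 -3.7 0.2 -0.0; 0.7 -1.9 0.1 -0.0
```

View pics/w8.png

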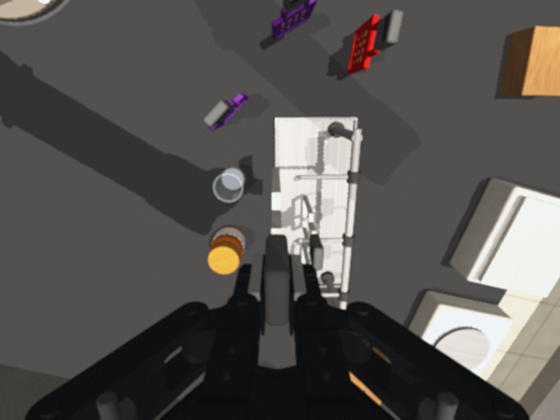

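View pics/s8.png

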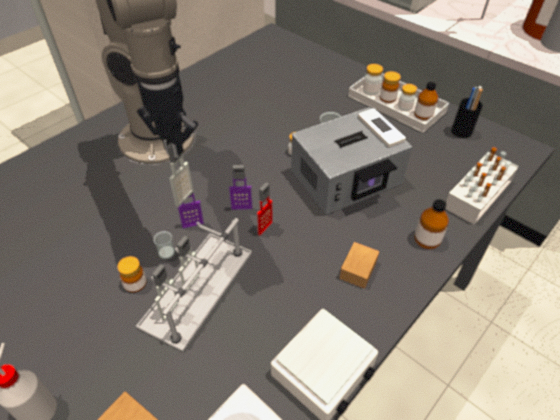

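The scene view shows the plate carrier held at (180,185), and the other two still on their hooks at (160,285) and (182,255). I'll travel to the cabinet now.

```bash
python3 -m pendant '1 -2 0 2; 1.6 -3 0 5; 1.5 -3.3 0.1 5; 1.3 -3.5 0.2 5; 1.2 -3.5 0.2 5; 1 -3.5 0 5; 0.8 -3.5 0 5; 0.6 -3.3 0 2'; python3 go.py .552 .262 .335 -20.2
```

```text
clock: 7.85
tcp_pos: [0.529, 0.036, 0.3225]
orientation: [3.077, -0.604, -0.009]
contact_force: [0.1, -0.3, -0.5]
grip_width: 0.0113
clock 7.85 pos [0.529  0.036  0.3225] yaw -22.22 tilt 0.47 w 0.0113 F [ 0.1 -0.3 -0.5]
left(cm) tool [ -6.42 -21.78  -1.37] turn -2.02
-1.1 -3.8 -0.2 -2.0; -1.0 -3.9 -0.2 -0.0; -1.0 -3.9 -0.2 -0.0; -1.0 -3.9 -0.2 -0.0; -1.0 -3.9 -0.2 -0.0; -0.7 -2.7 -0.2 -0.0
```

```bash
python3 -m pendant '-1.1 -3.8 -0.6 -2; -1 -3.8 -0.6 0; -1 -3.7 -0.3 0; -1 -3.5 -0.2 0; -1 -3 0 0; -0.6 -1.5 0 0; 0 0 0 0; 0 0 0 0'; python3 go.py .552 .262 .335 -20.2; python3 -c "
from h import *
c,k=grab('wrist','w9.png')
c,k=grab('scene','s9.png')
c,k=grab('top','t9.png')"
```

```text
clock: 8.52
tcp_pos: [0.5386, 0.2545, 0.3195]
orientation: [3.072, -0.533, -0.043]
contact_force: [0.1, -0.2, -0.9]
grip_width: 0.0114
clock 8.52 pos [0.5386 0.2545 0.3195] yaw -19.70 tilt 2.07 w 0.0114 F [ 0.1 -0.2 -0.9]
left(cm) tool [ 0.98 -1.11 -1.61] turn 0.5
1.0 -1.1 -1.6 0.5
```

View pics/w9.png

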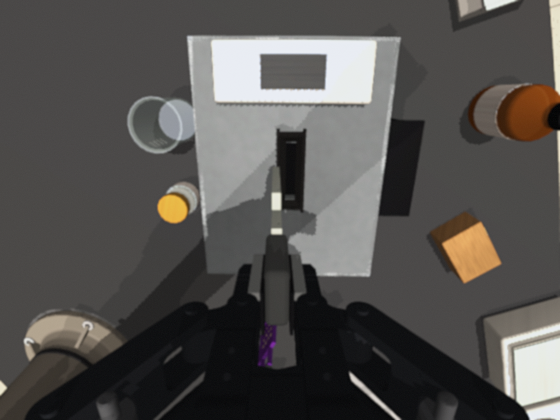

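View pics/s9.png

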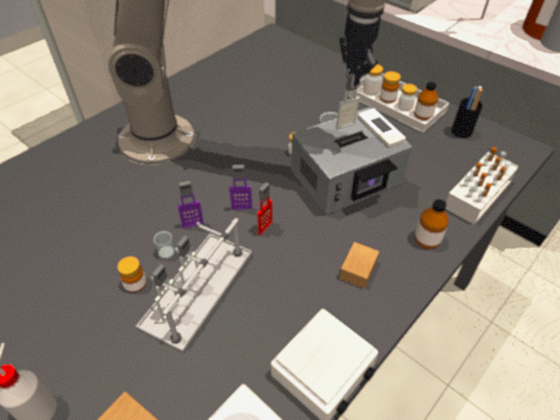

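View pics/t9.png

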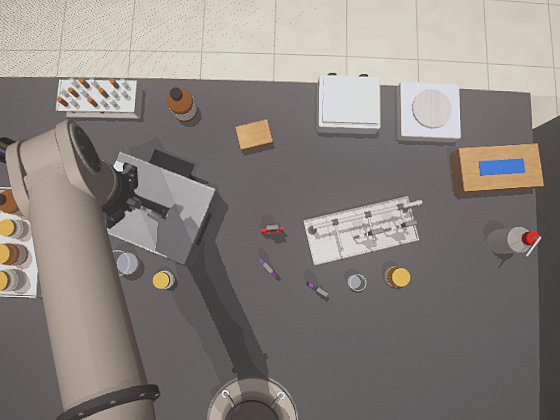

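```bash
python3 - <<'E'
from h import *
f=r.grab_frame('wrist');o=r.get_obs()
H=np.array(f['hand_eye']);C=np.linalg.inv(H)
K=np.array([[f['fx'],0,f['cx']],[0,f['fy'],f['cy']],[0,0,1.]]);k=(K,np.array(f['dist_coeffs'],float),C[:3,:3],C[:3,3])
P=[[s*.003,-.029,z] for z in(.131,.088,.045) for s in(-1,1)]+[[s*.006,y,-.031] for s in(-1,1) for y in(-.015,.015)]+[[s*.006,-.015,.013] for s in (-1,1)]
print(np.c_[np.array(P)*1000,proj(k,P)].round(1))
c=f['color'];cv2.imwrite('pics/w9z.png',cv2.resize(c[120:330,220:340],None,fx=4.5,fy=2.8,interpolation=cv2.INTER_CUBIC)[:,:,::-1])
print(Rn.from_rotvec(o['orientation']).as_matrix().round(4))
E
python3 slotm.py w10.png
```

```text
[[ -3.  -29.  131.  272.1 168. ]
 [  3.  -29.  131.  278.6 168. ]
 [ -3.  -29.   88.  271.3 178.9]
 [  3.  -29.   88.  278.9 178.9]
 [ -3.  -29.   45.  270.2 194.3]
 [  3.  -29.   45.  279.4 194.3]
 [ -6.  -15.  -31.  259.7 275.8]
 [ -6.   15.  -31.  261.  331.8]
 [  6.  -15.  -31.  287.7 275.7]
 [  6.   15.  -31.  286.9 331.8]
 [ -6.  -15.   13.  263.9 234. ]
 [  6.  -15.   13.  285.  233.9]]
[[ 0.9397 -0.3407 -0.029 ]
 [-0.3413 -0.9398 -0.0167]
 [-0.0215  0.0255 -0.9994]]
expected px [285.35495158 171.2392237 ] area 1750.0 lip rect mm ((553.4793701171875, 261.4061584472656), (88.7772445678711, 28.01883316040039), 69.88187408447266)
[[525.05695 224.54453]
 [551.3663  214.90726]
 [581.9018  298.2678 ]
 [555.59247 307.90506]]
```

View pics/w9z.png

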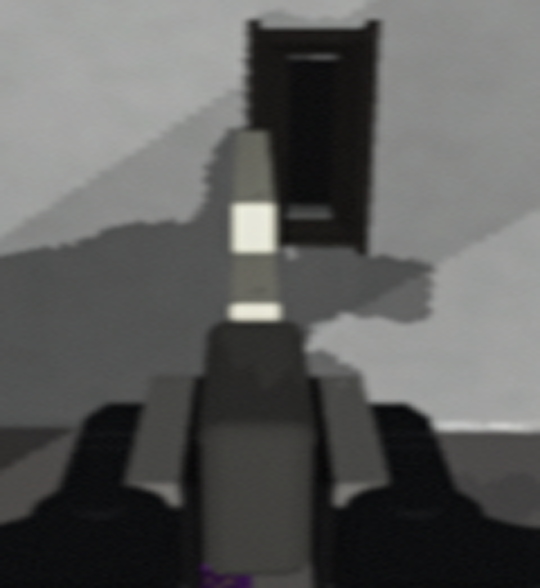

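```bash
python3 -m pendant '0.5 -0.5 0 0.4; 0.5 -0.5 0 0; 0.4 -0.4 0 0; 0 0 0 0; 0 0 0 0'
cat > chk.py <<'E'
from h import *
import sys
o=r.get_obs();R=Rn.from_rotvec(o['orientation']).as_matrix();p=np.array(o['tcp_pos'])
S=np.array([.5534,.2616]);off=np.array([.001,-.0018])
q=p+R[:,:2]@off
print('clock %.2f z %.4f yaw %.2f tilt %.2f'%(o['clock'],p[2],np.degrees(np.arctan2(R[1,0],R[0,0])),np.degrees(np.arccos(-R[2,2]))),'zaxis',R[:,2].round(4),'F',np.round(o['contact_force'],1),'w %.4f'%o['grip_width'],'bottom z %.4f'%(p[2]-.131))
s=(.14-q[2])/R[2,2];X=q+s*R[:,2]
e=np.r_[S-X[:2],0];print('axis at throat err world mm',e[:2]*1000,'tool mm',(R.T@e)[:2]*1000)
pm=q+R[:,2]*(.131-.0425);print('plate mid',pm, 'vs view mm',(pm[:2]-S)*1000,'dz',(pm[2]-.082)*1000)
E
python3 chk.py; python3 slotm.py w11.png;python3 -c "
import cv2
cv2.imwrite('pics/w11z.png',cv2.resize(cv2.imread('pics/w11.png')[120:330,220:340],None,fx=4.5,fy=2.8,interpolation=cv2.INTER_CUBIC))"
```

```text
clock: 9.18
tcp_pos: [0.5617, 0.2568, 0.3225]
orientation: [3.071, -0.563, -0.035]
contact_force: [-0.1, 0.5, -0.7]
grip_width: 0.011
clock 9.18 z 0.3225 yaw -20.80 tilt 1.71 zaxis [-0.0257 -0.0152 -0.9996] F [-0.1  0.5 -0.7] w 0.0110 bottom z 0.1915
axis at throat err world mm [-5.1519325   6.26537058] tool mm [-7.03998316 -4.02920697]
plate mid [0.56097103 0.25676129 0.23398261] vs view mm [ 7.5710325  -4.83871389] dz 151.98261312266675
expected px [267.20943668 182.31463752] area 1384.5 lip rect mm ((553.4358520507812, 261.4841613769531), (89.38665771484375, 30.49993896484375), 69.60877990722656)
[[523.5691  224.90506]
 [552.1577  214.27798]
 [583.3026  298.06326]
 [554.714   308.69034]]
```

View pics/w11z.png

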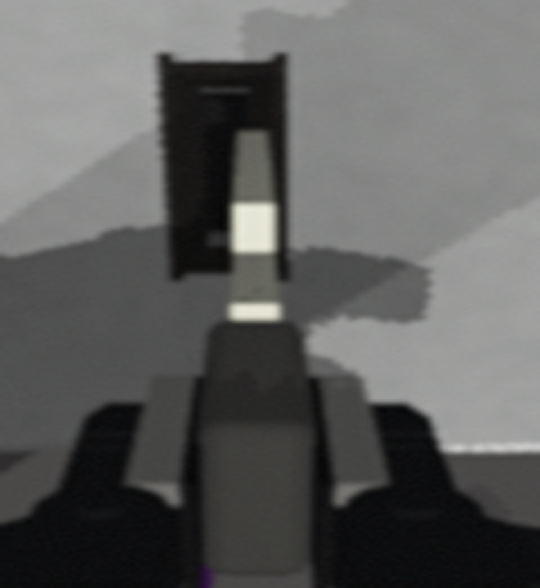

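```bash
python3 -m pendant '-0.6 -0.35 0 -0.6; 0 0 0 0; 0 0 0 0; 0 0 0 0'; python3 chk.py
```

```text
clock: 9.57
tcp_pos: [0.5562, 0.263, 0.3224]
orientation: [3.074, -0.544, -0.037]
contact_force: [0.6, -0.7, -0.9]
grip_width: 0.0109
clock 9.57 z 0.3224 yaw -20.09 tilt 1.74 zaxis [-0.0264 -0.0151 -0.9995] F [ 0.6 -0.7 -0.9] w 0.0109 bottom z 0.1914
axis at throat err world mm [ 0.4872457  -0.02788662] tool mm [ 0.46708355 -0.14093922]
plate mid [0.55539405 0.26304533 0.23384927] vs view mm [1.99404842 1.44532771] dz 151.84926583433173
```

```bash
python3 -m pendant '0.05 0 0.7 0; 0 0 0.7 0; 0 0 0.7 0; 0 0 0.3 0; 0 0 0 0; 0 0 0 0'; python3 chk.py; python3 slotm.py w12.png;python3 -c "
import cv2
from h import *
grab('scene','s12.png')
cv2.imwrite('pics/w12z.png',cv2.resize(cv2.imread('pics/w12.png')[120:330,220:340],None,fx=4.5,fy=2.8,interpolation=cv2.INTER_CUBIC))
cv2.imwrite('pics/s12z.png',cv2.resize(cv2.imread('pics/s12.png')[60:210,280:420],None,fx=4,fy=4,interpolation=cv2.INTER_CUBIC))"
```

```text
clock: 10.07
tcp_pos: [0.5551, 0.2622, 0.2949]
orientation: [3.073, -0.544, -0.038]
contact_force: [0.2, 0.4, -0.5]
grip_width: 0.0113
clock 10.07 z 0.2949 yaw -20.08 tilt 1.83 zaxis [-0.0277 -0.0159 -0.9995] F [ 0.2  0.4 -0.5] w 0.0113 bottom z 0.1639
axis at throat err world mm [1.00055735 0.51650645] tool mm [ 0.762307   -0.82794311]
plate mid [0.55424337 0.26213696 0.20642779] vs view mm [0.84336617 0.536962  ] dz 124.4277939763551
expected px [274.19076885 192.16544593] area 1611.5 lip rect mm ((553.0172729492188, 262.1456298828125), (89.55393981933594, 29.871063232421875), 70.1917953491211)
[[523.79175 225.07925]
 [551.8954  214.95676]
 [582.2428  299.212  ]
 [554.13916 309.3345 ]]
```

View pics/w12z.png

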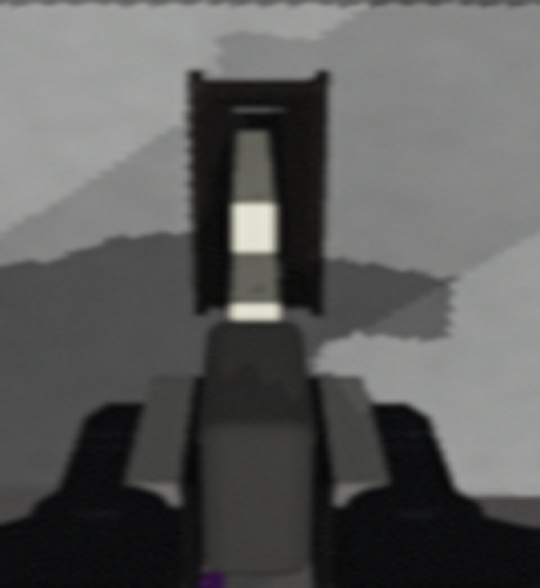

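View pics/s12z.png

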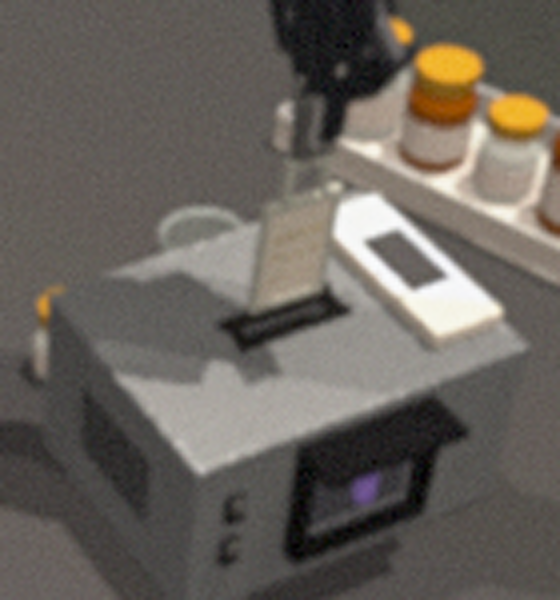

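```bash
python3 -m pendant '0.1 -0.1 0 0; 0 0 0.4 0; 0 0 0.4 0; 0 0 0.2 0; 0 0 0 0; 0 0 0 0'; python3 chk.py; python3 slotm.py w13.png;python3 -c "
import cv2
cv2.imwrite('pics/w13z.png',cv2.resize(cv2.imread('pics/w13.png')[120:330,220:340],None,fx=4.5,fy=2.8,interpolation=cv2.INTER_CUBIC))"
```

```text
clock: 10.67
tcp_pos: [0.5571, 0.263, 0.2851]
orientation: [3.075, -0.544, -0.036]
contact_force: [-0.2, 0.5, -1.3]
grip_width: 0.0111
clock 10.67 z 0.2851 yaw -20.08 tilt 1.69 zaxis [-0.0257 -0.0146 -0.9996] F [-0.2  0.5 -1.3] w 0.0111 bottom z 0.1541
axis at throat err world mm [-1.49140392 -0.60966629] tool mm [-1.19128513  1.08378358]
plate mid [0.55634597 0.26303672 0.19657197] vs view mm [2.94596902 1.43672214] dz 114.5719659486341
expected px [272.11220229 196.83486006] area 51710.0 lip rect mm ((469.21514892578125, 136.40939331054688), (382.23779296875, 764.88623046875), 71.88461303710938)
[[  46.303963   73.67752 ]
 [ 773.2765   -164.14984 ]
 [ 892.12634   199.14127 ]
 [ 165.15381   436.96863 ]]
```

View pics/w13z.png

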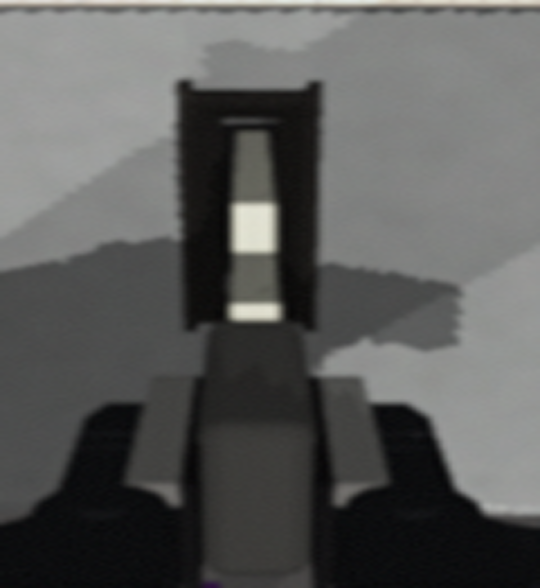

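Run:
```python
from h import *
c,k=grab('wrist')
th=np.radians(-20.2);X=np.array([np.cos(th),np.sin(th)]);Y=np.array([-X[1],X[0]]);S=np.array([.5534,.2616])
for a,b,z in((-15,42,150),(15,42,150),(-15,-42,150),(15,-42,150),(-15,42,144),(-5,31,144),(5,31,144),(-5,31,130),(5,31,130),(-5,-31,144),(5,-31,144)):
    u=proj(k,[np.r_[S+X*a/1000+Y*b/1000,z/1000]])[0]; print(a,b,z,u.round(1),'crop',((u-[220,120])*[4.5,2.8]).round())
```

```text
-15 42 150 [258.8 152.7] crop [175.  92.]
15 42 150 [291.4 152.9] crop [321.  92.]
-15 -42 150 [260.4 235.3] crop [182. 323.]
15 -42 150 [289.9 235.6] crop [314. 324.]
-15 42 144 [259.3 151.6] crop [177.  89.]
-5 31 144 [270.  163.2] crop [225. 121.]
5 31 144 [280.5 163.3] crop [272. 121.]
-5 31 130 [270.5 160.3] crop [227. 113.]
5 31 130 [280.6 160.4] crop [273. 113.]
-5 -31 144 [270.4 223.2] crop [227. 289.]
5 -31 144 [280.1 223.3] crop [271. 289.]
```

Run:
```python
from h import *
c,k=grab('wrist')
th=np.radians(-20.2);X=np.array([np.cos(th),np.sin(th)]);Y=np.array([-X[1],X[0]]);S=np.array([.5534,.2616])
g=c[150:200,277-12:277+12].mean(2).round().astype(int)
print(g[10:24].tolist())
p=plane(k,[[276.3,166.0],[276.3,166.8]],.154);d=p[:,:2]-S;print(d@X*1000,d@Y*1000)
```

```text
[[21, 19, 18, 16, 16, 17, 15, 18, 16, 15, 16, 15, 18, 17, 15, 17, 15, 17, 16, 18, 17, 18, 20, 23], [19, 19, 18, 19, 20, 25, 22, 25, 23, 23, 23, 23, 22, 22, 22, 23, 18, 17, 17, 18, 17, 18, 20, 22], [21, 21, 22, 24, 36, 39, 40, 39, 38, 38, 36, 38, 37, 38, 40, 36, 31, 23, 17, 18, 19, 21, 21, 22], [19, 21, 21, 29, 42, 48, 47, 45, 45, 43, 44, 44, 43, 44, 45, 42, 34, 24, 20, 17, 17, 19, 22, 23], [22, 20, 21, 23, 30, 34, 33, 30, 29, 29, 27, 26, 27, 28, 29, 28, 26, 21, 18, 18, 18, 20, 22, 24], [22, 21, 22, 21, 21, 20, 20, 22, 22, 21, 21, 21, 23, 21, 18, 15, 15, 18, 19, 18, 19, 19, 21, 24], [20, 20, 21, 22, 18, 16, 21, 30, 41, 48, 48, 49, 48, 43, 31, 18, 18, 19, 20, 19, 19, 21, 21, 25], [20, 22, 20, 20, 19, 18, 24, 43, 66, 74, 78, 76, 78, 70, 47, 26, 13, 16, 19, 17, 19, 19, 22, 24], [19, 20, 21, 20, 20, 15, 27, 50, 77, 90, 91, 93, 93, 85, 57, 26, 17, 18, 18, 18, 19, 18, 22, 25], [22, 22, 22, 22, 17, 15, 27, 55, 81, 92, 94, 95, 93, 85, 60, 32, 19, 16, 18, 19, 20, 19, 21, 22], [19, 20, 21, 22, 19, 15, 27, 55, 82, 93, 94, 92, 95, 88, 63, 33, 17, 18, 18, 18, 19, 18, 22, 23], [19, 22, 21, 21, 18, 18, 29, 56, 82, 92, 93, 94, 96, 88, 64, 34, 19, 18, 20, 18, 19, 18, 23, 23], [20, 21, 22, 20, 19, 17, 29, 57, 81, 93, 94, 93, 93, 88, 65, 35, 18, 17, 18, 18, 19, 18, 21, 23], [21, 22, 21, 21, 18, 15, 29, 58, 83, 92, 94, 94, 94, 89, 65, 35, 20, 18, 19, 20, 18, 19, 20, 24]]
[1.31540511 1.31603459] [30.61729972 29.8682948 ]
```

```bash
python3 -m pendant '-0.1 0.1 0 0; 0 0 0 0; 0 0 0 0'; python3 chk.py; sleep 0; python3 chk.py
```

```text
clock: 11.07
tcp_pos: [0.5559, 0.2625, 0.2857]
orientation: [3.075, -0.544, -0.034]
contact_force: [-0.2, 0.5, -0.7]
grip_width: 0.011
clock 11.07 z 0.2857 yaw -20.07 tilt 1.64 zaxis [-0.0248 -0.0141 -0.9996] F [-0.2  0.5 -0.7] w 0.0110 bottom z 0.1547
axis at throat err world mm [-0.45848583 -0.15101879] tool mm [-0.37873144  0.29899141]
plate mid [0.55528013 0.26255714 0.19722757] vs view mm [1.88012681 0.95714488] dz 115.22757135880858
clock 11.07 z 0.2857 yaw -20.07 tilt 1.64 zaxis [-0.0248 -0.0141 -0.9996] F [-0.2  0.5 -0.7] w 0.0110 bottom z 0.1547
axis at throat err world mm [-0.45848583 -0.15101879] tool mm [-0.37873144  0.29899141]
plate mid [0.55528013 0.26255714 0.19722757] vs view mm [1.88012681 0.95714488] dz 115.22757135880858
```

Aligned to within 0.5 mm. I'll lower it into the throat slowly.

```bash
python3 -m pendant '-0.03 0.02 0.3 0; 0 0 0.3 0; 0 0 0.3 0; 0 0 0.3 0; 0 0 0 0; 0 0 0 0'; python3 chk.py
```

```text
clock: 11.57
tcp_pos: [0.555, 0.2621, 0.2723]
orientation: [3.075, -0.544, -0.035]
contact_force: [0.8, 0.4, -0.5]
grip_width: 0.0113
clock 11.57 z 0.2723 yaw -20.08 tilt 1.65 zaxis [-0.0251 -0.0142 -0.9996] F [ 0.8  0.4 -0.5] w 0.0113 bottom z 0.1413
axis at throat err world mm [0.14021987 0.01782935] tool mm [ 0.12555866 -0.06480972]
plate mid [0.55435868 0.26220274 0.18377535] vs view mm [0.95868413 0.60274219] dz 101.77535157405639
```

```bash
python3 -m pendant '0 0 0.3 0; 0 0 0.3 0; 0 0 0.2 0; 0 0 0 0'; python3 chk.py;python3 -c "
import cv2
from h import *
grab('wrist','w14.png')
cv2.imwrite('pics/w14z.png',cv2.resize(cv2.imread('pics/w14.png')[120:330,220:340],None,fx=4.5,fy=2.8,interpolation=cv2.INTER_CUBIC))"
```

```text
clock: 11.9
tcp_pos: [0.5548, 0.262, 0.2634]
orientation: [3.075, -0.544, -0.035]
contact_force: [-0.8, -0.6, -0.4]
grip_width: 0.0112
clock 11.90 z 0.2634 yaw -20.07 tilt 1.65 zaxis [-0.0251 -0.0142 -0.9996] F [-0.8 -0.6 -0.4] w 0.0112 bottom z 0.1324
axis at throat err world mm [ 0.1264909  -0.04017932] tool mm [ 0.13257463 -0.00561277]
plate mid [0.55415019 0.26213533 0.17490811] vs view mm [0.75019113 0.53533079] dz 92.9081135991524
```

View pics/w14z.png

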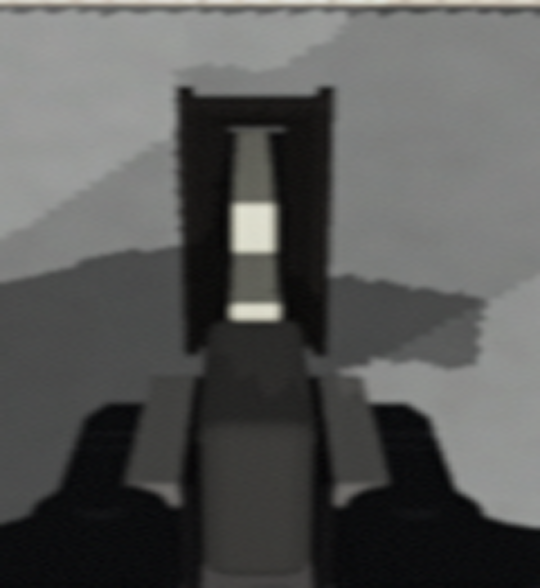

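```bash
python3 -m pendant '0.02 0 0.3 0; 0 0 0.3 0; 0 0 0.3 0; 0 0 0.3 0; 0 0 0.2 0; 0 0 0 0'; python3 chk.py
```

```text
clock: 12.45
tcp_pos: [0.5548, 0.2618, 0.2482]
orientation: [3.076, -0.544, -0.034]
contact_force: [-0.0, 0.0, -1.0]
grip_width: 0.0114
clock 12.45 z 0.2482 yaw -20.07 tilt 1.63 zaxis [-0.0247 -0.014  -0.9996] F [-0.  0. -1.] w 0.0114 bottom z 0.1172
axis at throat err world mm [-0.28653704 -0.06622487] tool mm [-0.24637212  0.16039306]
plate mid [0.55417341 0.26194144 0.15970091] vs view mm [0.77340918 0.3414406 ] dz 77.7009125506818
```

```bash
python3 -m pendant '0 0 0.3 0; 0 0 0.3 0; 0 0 0.3 0; 0 0 0.3 0; 0 0 0.2 0; 0 0 0 0'; python3 chk.py
```

```text
clock: 12.95
tcp_pos: [0.5544, 0.2616, 0.2326]
orientation: [3.076, -0.544, -0.034]
contact_force: [-0.9, -0.3, -1.0]
grip_width: 0.0112
clock 12.95 z 0.2326 yaw -20.07 tilt 1.63 zaxis [-0.0248 -0.014  -0.9996] F [-0.9 -0.3 -1. ] w 0.0112 bottom z 0.1016
axis at throat err world mm [-0.25786941 -0.04657779] tool mm [-0.22619064  0.13211479]
plate mid [0.5537596  0.26170403 0.14410316] vs view mm [0.35960208 0.1040251 ] dz 62.10315685009783
```

```bash
python3 -m pendant '0 0 0.3 0; 0 0 0.3 0; 0 0 0.3 0; 0 0 0.3 0; 0 0 0.3 0; 0 0 0.3 0; 0 0 0 0'; python3 chk.py
```

```text
clock: 13.53
tcp_pos: [0.5539, 0.2614, 0.2127]
orientation: [3.076, -0.544, -0.034]
contact_force: [0.5, -0.8, -1.0]
grip_width: 0.0111
clock 13.53 z 0.2127 yaw -20.07 tilt 1.63 zaxis [-0.0247 -0.014  -0.9996] F [ 0.5 -0.8 -1. ] w 0.0111 bottom z 0.0817
axis at throat err world mm [-0.28881277 -0.08872887] tool mm [-0.24079667  0.18229748]
plate mid [0.55329678 0.26146709 0.12414806] vs view mm [-0.10322332 -0.13291431] dz 42.14806035276036
```

```bash
python3 -m pendant '0 0 0.3 0; 0 0 0.3 0; 0 0 0.3 0; 0 0 0.3 0; 0 0 0.2 0; 0 0 0 0; 0 0 0 0'; python3 chk.py
```

```text
clock: 14.12
tcp_pos: [0.5535, 0.2612, 0.1969]
orientation: [3.075, -0.544, -0.034]
contact_force: [0.0, 0.5, -1.2]
grip_width: 0.0113
clock 14.12 z 0.1969 yaw -20.07 tilt 1.64 zaxis [-0.0249 -0.0141 -0.9996] F [ 0.   0.5 -1.2] w 0.0113 bottom z 0.0659
axis at throat err world mm [-0.28435497 -0.10414947] tool mm [-0.2313209   0.19524994]
plate mid [0.55289818 0.26125866 0.10840919] vs view mm [-0.50182216 -0.34133571] dz 26.409194384354713
```

```bash
python3 -m pendant '0 0 0.3 0; 0 0 0.3 0; 0 0 0.3 0; 0 0 0.3 0; 0 0 0.3 0; 0 0 0.3 0; 0 0 0.3 0; 0 0 0 0'; python3 chk.py
```

```text
clock: 14.78
tcp_pos: [0.5531, 0.2609, 0.1738]
orientation: [3.076, -0.544, -0.034]
contact_force: [-0.1, 0.9, -1.3]
grip_width: 0.0114
clock 14.78 z 0.1738 yaw -20.06 tilt 1.62 zaxis [-0.0246 -0.0139 -0.9996] F [-0.1  0.9 -1.3] w 0.0114 bottom z 0.0428
axis at throat err world mm [-0.37696192 -0.20167525] tool mm [-0.28486257  0.31856039]
plate mid [0.55243155 0.26104108 0.08531391] vs view mm [-0.96845222 -0.558917  ] dz 3.3139140870548505
```

```bash
python3 -m pendant '0 0 0.2 0; 0 0 0 0; 0 0 0 0; 0 0 0 0; 0 0 0 0; 0 0 0 0'; python3 chk.py; python3 -c "
import cv2
from h import *
grab('wrist','w15.png');grab('scene','s15.png');grab('top','t15.png')
s=cv2.imread('pics/s15.png');cv2.imwrite('pics/s15z.png',np.hstack([cv2.resize(s[90:220,280:420],(400,371),interpolation=cv2.INTER_CUBIC),cv2.resize(s[210:350,130:270],(400,371),interpolation=cv2.INTER_CUBIC)]))"
```

```text
clock: 15.28
tcp_pos: [0.5532, 0.261, 0.1717]
orientation: [3.076, -0.544, -0.034]
contact_force: [0.2, 0.3, -0.7]
grip_width: 0.0117
clock 15.28 z 0.1717 yaw -20.06 tilt 1.60 zaxis [-0.0243 -0.0138 -0.9996] F [ 0.2  0.3 -0.7] w 0.0117 bottom z 0.0407
axis at throat err world mm [-0.6099059  -0.26166091] tool mm [-0.48304863  0.45472747]
plate mid [0.55263249 0.26107816 0.08322538] vs view mm [-0.76751198 -0.52184398] dz 1.225375511391652
```

View pics/w15.png

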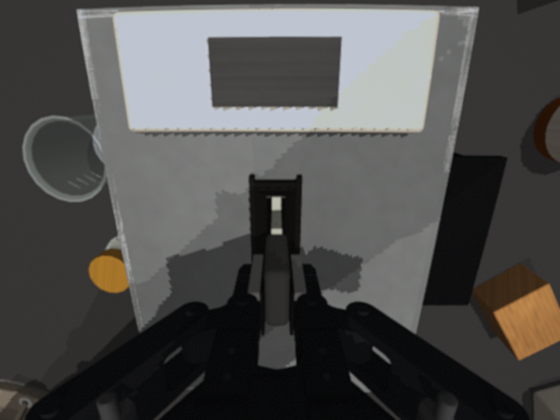

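View pics/s15z.png

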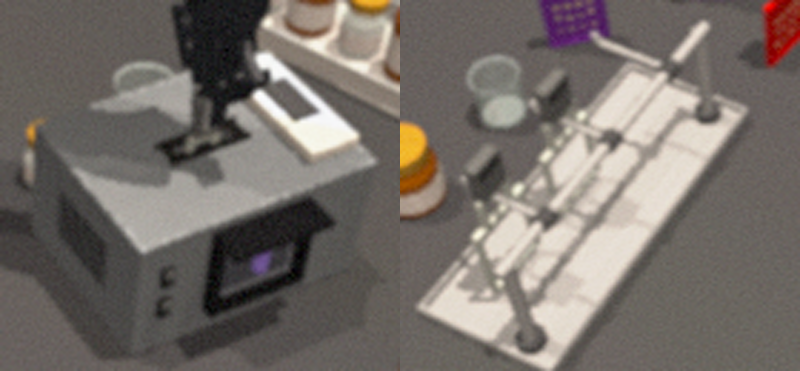

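The wrist view shows the carrier centred in the slot at (277,215). The scene view shows both empties on their hooks and the glassware standing. I see no sign of contact force, so I'm handing in.

```bash
python3 -c "
from h import *
o=r.get_obs();print(np.abs(o['qvel']).max());print(r.hand_in());print(r.get_obs()['tcp_pos'],r.get_obs()['grip_width'])"
```

```text
0.0013564007673388617
the job is handed in; nothing more can be done
None
the job is handed in; nothing more can be done
```

I lifted the carrier with the plate off its hook by the grip and lowered it through the cabinet slot. I handed in at about 15.4 s of the 53 s allowed, still holding it. No verdict was reported.

**Which carrier:** it was on the hook at y = +85. The scene camera's colours inside the three frames singled it out.

**Last checks before handing in:**

| Check | Result |
|---|---|
| Plate middle, height | about 1 mm above the window's middle from the arm pose; about 1 mm below from the grasp height at the hook |
| Plate middle, sideways | about 1 mm from the slot's middle line |
| Tool tilt | 1.6° |
| Yaw relative to slot | 0.1 to 0.2° |
| Wrist force | never above about 1.5 N in any reading, so no sign of contact while lowering |
| Finger opening | 11.7 mm, on the 12 mm grip |
| Arm | still |
| Empty carriers | both on their hooks in the last scene picture |
| Glassware | standing where it was, as far as the last pictures show |

- **Slot position disagreement:** the top and wrist cameras differed by about 2 to 3 mm. I used the wrist's figure, because it sees the carrier and slot together.
- **Tilt:** the tool picked up a small tilt during fast moves. I did not remove it; I lowered along the tilted axis instead.
- **Not seen directly:** I did not measure the plate through the window. Its final position comes from the arm pose and the grasp measurements.

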